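Push the tube rack home into the reader's corner guide

ROBOT

A 6-joint arm with a two-finger parallel gripper is mounted at the origin on the work surface. World frame = base frame: x ahead of the robot, y to its left, z up, the work surface at z = 0. Lengths are in m, angles in degrees, forces in N, time in s.
With the tool pointing down it reaches from about 0.4 to 0.825 m from the base axis. Payload 7 kg.
Tool frame: the origin (TCP) lies midway between the tips of the shut fingers; the grasp point (between the pads) lies r.grip_depth behind it (r.grip_depth is the distance from the TCP to the grasp point, in m); z points along the fingers, y is the direction in which the jaws open and shut (so a half turn about z gives the same grasp; the last joint's range is limited). The gripper opens to 88 mm and grips with 3 to 60 N. Pads are 19 mm wide; open, the fingers measure 130 mm over their backs; the gripper's body (78 mm by 193 mm) begins 47 mm behind the grasp point.
Start: joints at [-56.774, 20.546, 0.682, 0, -70.136, -16.507], TCP at [0.194, -0.646, 0.227] pointing down, gripper open.
Joint ranges: [-176.03, 176.03], [-82.01, 121.73], [-58.28, 71.71], [-173.87, 95.51], [-174.79, -0.11], [-173.66, 173.66]. Speed limits (degrees/s): [136.94, 136.94, 172.46, 180, 180, 180].

INTERFACE

Orientations are given as [roll, pitch, yaw] about the fixed x, y, z axes, in that order (R = Rz(yaw) Ry(pitch) Rx(roll)).
In Python, from plant import r, imaging, close_job gives the robot as it stands.
- The arm moves only by the tool step_arm, never from a script. Its argument "commands" is a list of rows, each a list of 2 entries, a list of its own where there are three numbers: the shift along the tool's x, y, z in mm, then the turn about the tool's z in degrees. In form: [[[x, y, z], twist], ...]. A call has 1 to 20 rows; each row shifts and turns the commanded pose from where the row before left it, along the tool's axes as they then stand; what a row does not reach is not made up. A row lasts 1/8 s, in which the tool goes at most 62.5 mm and 10.7 degrees, less where a joint would pass 70% of its speed; a pose out of reach is approached as far as the arm can. A call with a gripper value outside its range is refused whole. "gripper" is the closure, from 0 (fully open) to 1 (shut), set as the call begins (left out, the last holds). The fingers move at their own pace and stop on an object; "grip_force" is the grip in N (left out, the last holds). Time passes only in rows, so rows that do not move let the fingers close. It gives the time, the measured TCP pose, the force and the opening at its end, in the units of the state.
- r.get_state(): the state, without advancing time (a new reading comes with each control period).
- imaging.capture(name): name is "scene" or "top"; returns a dict with "img" (420x560x3 uint8, red, green, blue), "z_map" (420x560 float32, m along the optical axis (not along the pixel's ray), 0 where there is no reading), "vfov" (degrees; the focal length in pixels is half the picture's height over the tangent of half this angle, whatever the lens; pixels are square), "cx", "cy" (the principal point, pixels), "D" ([k1, k2, p1, p2, k3] as OpenCV has them; the pictures are not rectified), "extrinsics" (4x4, takes a point from camera to world coordinates). Camera axes: x right, y down, z forward; pixel columns grow to the right and rows downward; lengths in m; the calibration is good to about 2 mm. A picture is of the moment at which its call begins.
- close_job(): hands the job in, once; it reports no verdict.
The state is a dict: "time_s": time; "joints": joint angles; "qd": joint speeds; "joint_torque": joint torques, N m; "tcp_pos": TCP position; "eef_rot": TCP orientation; "contact_force": force on the tool from outside, world axes, zero at the start; "moment": the same for the moment, N m; "gripper_width": finger opening in m.
Only numpy, scipy, OpenCV 4.12 (cv2) and the standard library are available. Lean on these libraries where they do the work, as an engineer would, in place of code of your own. Each camera call takes 0.05 s, during which the arm holds its last target.

TASK

Push the longer of the two white tube racks along the counter into the corner of the metal guide, so that its long side lies flush along the rail in front of the reader and its end is up against the end stop. Only push it: it must slide flat on the counter and never be lifted or tipped. Leave the shorter rack and everything else where it stands.

Things in the scene. Friction and masses are not known exactly. Their poses are not given: they have to be found in the camera images.
- long_rack: The longer rack, to be pushed: a white plastic block 66 mm (its x) by 150 mm (its y, the long side) by 38 mm high, with rows of small clear tube caps rising 6 mm above its top (44 mm in all) and a few empty holes. Loose, 0.18 to 0.37 kg, slides under 3 to 8 N. Origin: centre of its underside; x roughly away from the robot, turned up to 0.25 rad at the start.
- short_rack: The shorter rack, to be left alone: the same white block and caps, 66 mm (x) by 90 mm (y) by 38 mm (44 mm with caps), loose. Origin: centre of its underside. The two racks may stand in either order, left or right.
- guide: Fixed L-shaped aluminium guide, 24 mm high, walls 12 mm thick. Origin: its inner corner at counter height. x points away from the robot (turned up to 0.13 rad), square to the rail; y to the robot's left, towards the end stop. Rail face: plane x = 0, from y = 0 to -500 mm. End stop face: plane y = 0, from x = 0 to -80 mm. Rigid.
- home (a point): Point on the counter where the centre of the long rack's underside lies when it is fully home: x = -33, y = -75 mm in the guide's frame, same axes as the guide (rack parallel to it). A fixed grey reader box, 85 x 170 mm, 45 mm high, stands just behind the rail here (guide x = 13 to 98, y = 0 to -170 mm).
- vial: Small amber jar, 24 mm across, 45 mm high, loose, standing between the two racks; origin at the centre of its underside. Leave alone.
- specimen_cup: White open cup, 60 mm across, 70 mm high, loose, left of the guide; origin under its centre. Leave alone.
- tape_roll: Roll of paper tape lying flat, 70 mm across, 24 mm high, loose, at the near left; origin under its centre. Leave alone.
- glove_box: Cardboard box 120 x 230 x 75 mm, loose, to the left of the guide; origin under its centre. Leave alone.
- dish: Open steel tray 110 x 200 x 30 mm, loose, at the right; origin under its centre. Leave alone.

How it is judged (in metres and radians):
At the end, for the whole second after the job is handed in: The long rack rests flat in the corner of the guide: its centre within 4 mm of the fully home position along each guide axis, its long side parallel to the rail within 0.04 rad (about 2 degrees), at rest (x of long_rack in the frame of guide between -0.037 and -0.029 m and y of long_rack in the frame of guide between -0.079 and -0.071 m and angle between the y axis of long_rack and the y axis of guide, either way round below 0.04 rad and height (world z) of long_rack below 0.004 m and angle between long_rack's own z axis and vertical below 0.05 rad and linear speed of long_rack below 0.01 m/s); the robot touches nothing.
It fails at once if the long rack is lifted (its underside more than 8 mm up) or tipped (more than 0.2 rad) (height (world z) of long_rack above 0.008 m or angle between long_rack's own z axis and vertical above 0.2 rad).
It fails at once if the shorter rack or another loose thing is moved by more than 15 mm or knocked over (distance of any of short_rack, vial, specimen_cup, tape_roll, glove_box, dish from where it was at the start of the episode above 0.015 m or angle between any of short_rack, vial, specimen_cup, tape_roll, glove_box, dish's own z axis and vertical above 0.3 rad).
It also fails if it takes over 54 s, if anything falls off the work surface, if the arm or the gripper's body presses on something with over 40 N, if the wrist force passes 120 N, or if a joint passes its speed limit or range.

## Working session

There is one attempt and no reset: what is moved stays moved. The work goes in short steps, Python scripts to look and compute and a tool call to move; the robot and the scene stay as the last step left them, time stands still between calls to the robot, and variables do not carry over. Pictures are saved under pics/ and viewed, and the job is handed in when it is done.

Besides the shell and the picture viewer there is one more tool, called after "Emit:" as name([rows], argument=value, ...), one row to a line, values as JSON. step_arm: Moves the arm, as the interface text tells. Its arguments: {"type":"object","properties":{"commands":{"type":"array","items":{"type":"array"}},"gripper":{"type":"number"},"grip_force":{"type":"number"}},"required":["commands"]}

```bash
mkdir -p pics; python3 - <<'E'
from plant import r, imaging
import cv2
print(r.get_state(), r.grip_depth)
for n in("scene","top"):
    c=imaging.capture(n); cv2.imwrite(f"pics/{n}0.png",c["img"][:,:,::-1])
    print(n,c["vfov"],c["cx"],c["cy"],c["D"],c["extrinsics"])
E
```

```text
{'time_s': 0.0, 'joints': array([-5.67756106e+01,  2.05916967e+01,  6.34284032e-01, -2.09123613e-02,
       -7.01354856e+01, -1.65071685e+01]), 'qd': array([ 0.0583474 , -0.00910967, -0.01317967,  0.065519  ,  0.0200402 ,
        0.04360195]), 'joint_torque': array([-3.32726904e-04, -5.82720315e+01,  2.93063164e+01,  6.99743226e+00,
        6.98520264e-03, -1.29624932e-04]), 'tcp_pos': array([ 0.19400613, -0.64601182,  0.22562112]), 'eef_rot': array([ 1.79905344e+02, -7.54966070e-03, -1.63289895e+02]), 'contact_force': array([ 0.14696949, -0.27602164, -0.67658827]), 'moment': array([-0.03373092, -0.0219864 ,  0.019436  ]), 'gripper_width': 0.08777575811954903} 0.0188
scene 43.98233615360625 270.4073212317048 215.59098024619553 [-0.00102237  0.          0.          0.          0.        ] [[ 0.70471303  0.42317753 -0.56947373  1.28778718]
 [ 0.70921746 -0.39781852  0.58202321 -0.81271155]
 [ 0.01975195 -0.81404005 -0.58047279  0.80623737]
 [ 0.          0.          0.          1.        ]]
top 56.177828462180535 283.5646972075181 206.91806910204113 [0.00028463 0.         0.         0.         0.        ] [[-0.01823757 -0.99250991  0.1207952   0.39233067]
 [-0.99981283  0.01732339 -0.00861392 -0.03663081]
 [ 0.00645682 -0.12092968 -0.99264008  1.0198202 ]
 [ 0.          0.          0.          1.        ]]
```

View pics/top0.png

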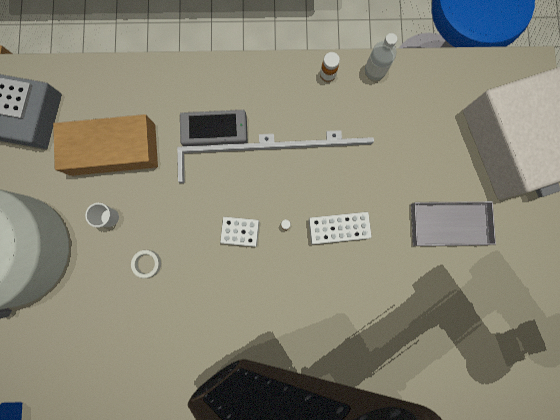

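View pics/scene0.png

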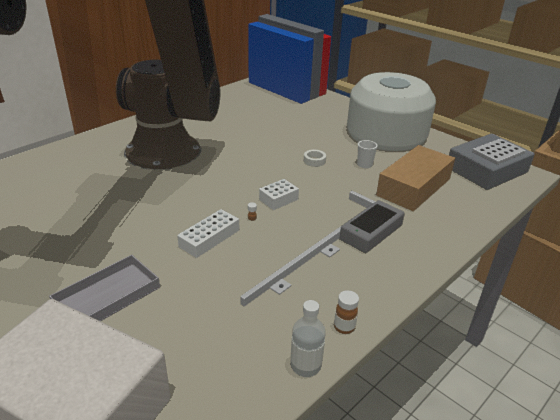

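The top view shows the long rack at about (340,228), the short rack at (240,232) and the vial at (285,226). The guide's inner corner is near (184,152), with the rail running to (373,140) and the end stop reaching down to (181,182). Next I'll measure these.

```bash
cat > h.py <<'E'
import numpy as np, cv2
from plant import r, imaging
def cam(n):
    c=imaging.capture(n); f=c["img"].shape[0]/2/np.tan(np.radians(c["vfov"]/2))
    c["K"]=np.array([[f,0,c["cx"]],[0,f,c["cy"]],[0,0,1]]); c["D"]=np.array(c["D"],float); return c
def rays(c,uv):
    p=cv2.undistortPoints(np.asarray(uv,float).reshape(-1,1,2),c["K"],c["D"]).reshape(-1,2)
    return np.c_[p,np.ones(len(p))]
def plane(c,uv,h):
    d=rays(c,uv)@c["extrinsics"][:3,:3].T; o=c["extrinsics"][:3,3]
    return o+d*((h-o[2])/d[:,2])[:,None]
def cloud(c):
    H,W=c["z_map"].shape; u,v=np.meshgrid(np.arange(W),np.arange(H))
    d=rays(c,np.c_[u.ravel(),v.ravel()])*c["z_map"].ravel()[:,None]
    return (d@c["extrinsics"][:3,:3].T+c["extrinsics"][:3,3]).reshape(H,W,3)
def whitemask(c):
    i=c["img"].astype(int); m=((i.min(2)>150)&(i.max(2)-i.min(2)<30)).astype(np.uint8)*255
    return cv2.morphologyEx(m,cv2.MORPH_CLOSE,np.ones((7,7)))
E
python3 - <<'E'
from h import *
c=cam("top"); P=cloud(c)
print("counter z",np.median(P[270:300,200:300,2]))
for n,(u0,u1,v0,v1,lo,hi) in dict(long=(300,380,205,252,.02,.06),short=(215,262,212,252,.02,.06),vial=(276,294,215,236,.02,.07),guide=(170,380,130,190,.012,.034),dish=(405,500,195,255,.015,.06),cup=(80,122,195,235,.03,.1),tape=(125,165,243,285,.01,.04)).items():
    m=np.zeros(P.shape[:2],np.uint8); z=P[v0:v1,u0:u1,2]; m[v0:v1,u0:u1]=((z>lo)&(z<hi))*255
    pts=P[m>0]
    rect=cv2.minAreaRect(pts[:,:2].astype(np.float32)*1000)
    print(n,len(pts),"z",np.percentile(pts[:,2],[5,50,95]).round(4),"rect",rect)
i=c["img"]
crop=cv2.resize(i[120:270,165:390,::-1],None,fx=3.5,fy=3.5,interpolation=cv2.INTER_CUBIC); cv2.imwrite("pics/crop1.png",crop)
E
```

```text
counter z 0.00019963477400053442
long 1591 z [0.0354 0.0388 0.0454] rect ((459.01300048828125, -185.219482421875), (66.1937255859375, 150.23289489746094), 4.689145565032959)
short 963 z [0.0353 0.0387 0.0452] rect ((454.29736328125, 67.11750793457031), (90.46465301513672, 65.89025115966797), 83.35672760009766)
vial 72 z [0.0417 0.0451 0.0475] rect ((469.0107116699219, -48.680320739746094), (21.130210876464844, 22.02194595336914), 42.66152572631836)
guide 1390 z [0.0149 0.0237 0.0275] rect ((678.7586059570312, -20.731292724609375), (92.70710754394531, 519.0332641601562), 11.087556838989258)
dish 553 z [0.0168 0.0284 0.0325] rect ((472.8143615722656, -489.11822509765625), (227.1122589111328, 125.73772430419922), 89.97010040283203)
cup 425 z [0.0329 0.0586 0.0716] rect ((498.9744567871094, 406.6432800292969), (59.47346496582031, 58.002559661865234), 45.59465789794922)
tape 373 z [0.0125 0.023  0.0265] rect ((377.16949462890625, 305.2571716308594), (69.32701873779297, 67.02487182617188), 89.11491394042969)
```

View pics/crop1.png

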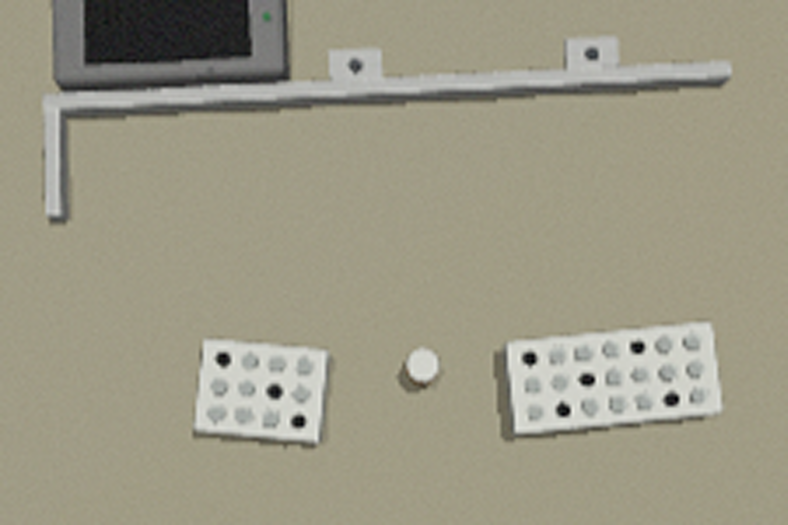

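```bash
python3 - <<'E'
from h import *
c=cam("top"); P=cloud(c)
m=(P[...,2]>.020)&(P[...,2]<.028)
def sub(u0,u1,v0,v1):
    s=np.zeros_like(m); s[v0:v1,u0:u1]=m[v0:v1,u0:u1]; return P[s]
# rail, avoiding reader/bracket columns
pts=np.r_[sub(192,372,138,156)]
# per-column centre fit via fitLine
vx,vy,x0,y0=cv2.fitLine(pts[:,:2].astype(np.float32),cv2.DIST_HUBER,0,1e-4,1e-4).ravel()
if vy<0: vx,vy=-vx,-vy
yaw=np.arctan2(-vx,vy); print("rail yaw deg",np.degrees(yaw),"n",len(pts))
X=np.array([np.cos(yaw),np.sin(yaw)]);Y=np.array([-np.sin(yaw),np.cos(yaw)])
d=pts[:,:2]@X; print("rail x pct",np.percentile(d,[2,5,25,50,75,95,98]))
st=sub(174,190,152,184); e=st[:,:2]@Y; print("stop y pct",np.percentile(e,[2,5,50,95,98]), "x min", (st[:,:2]@X).min())
# edge-based rail front: luminance along columns in top view, ray to 0.024
g=cv2.cvtColor(c["img"],cv2.COLOR_RGB2GRAY).astype(float)
for u in (200,230,260,300,350): print(u,[(v,int(g[v,u])) for v in range(136,156)])
for v in (160,166,172,178): print(v,[(u,int(g[v,u])) for u in range(174,190)])
E
```

```text
rail yaw deg 1.6862345 n 890
rail x pct [0.67227898 0.67269374 0.67500911 0.67843822 0.68198807 0.6849884
 0.68556279]
stop y pct [0.19600065 0.19621206 0.2016328  0.20722306 0.20860783] x min 0.5911234365103927
200 [(136, 36), (137, 30), (138, 103), (139, 130), (140, 121), (141, 112), (142, 95), (143, 65), (144, 49), (145, 68), (146, 160), (147, 183), (148, 181), (149, 190), (150, 153), (151, 79), (152, 81), (153, 91), (154, 141), (155, 155)]
230 [(136, 61), (137, 109), (138, 125), (139, 122), (140, 108), (141, 85), (142, 55), (143, 41), (144, 162), (145, 186), (146, 181), (147, 182), (148, 147), (149, 88), (150, 84), (151, 78), (152, 137), (153, 158), (154, 155), (155, 152)]
260 [(136, 185), (137, 184), (138, 182), (139, 184), (140, 183), (141, 186), (142, 180), (143, 180), (144, 181), (145, 183), (146, 192), (147, 154), (148, 80), (149, 80), (150, 136), (151, 158), (152, 154), (153, 154), (154, 152), (155, 155)]
300 [(136, 154), (137, 155), (138, 155), (139, 153), (140, 138), (141, 164), (142, 181), (143, 180), (144, 194), (145, 153), (146, 82), (147, 80), (148, 95), (149, 138), (
[... 397 characters left out ...]
182), (181, 196), (182, 100), (183, 91), (184, 125), (185, 156), (186, 157), (187, 156), (188, 155), (189, 155)]
166 [(174, 157), (175, 154), (176, 154), (177, 142), (178, 181), (179, 181), (180, 185), (181, 197), (182, 110), (183, 96), (184, 120), (185, 155), (186, 155), (187, 155), (188, 153), (189, 154)]
172 [(174, 154), (175, 155), (176, 155), (177, 139), (178, 180), (179, 182), (180, 185), (181, 189), (182, 105), (183, 94), (184, 118), (185, 138), (186, 154), (187, 155), (188, 156), (189, 154)]
178 [(174, 153), (175, 156), (176, 153), (177, 151), (178, 189), (179, 177), (180, 186), (181, 192), (182, 130), (183, 92), (184, 110), (185, 138), (186, 156), (187, 152), (188, 154), (189, 155)]
```

```bash
cat >> h.py <<'E'
def edge(l,th=118):
    # last falling crossing subpixel
    for i in range(len(l)-1):
        if l[i]>=th>l[i+1] : k=i+(l[i]-th)/(l[i]-l[i+1])
    return k
E
python3 - <<'E'
from h import *
c=cam("top"); g=cv2.cvtColor(c["img"],cv2.COLOR_RGB2GRAY).astype(float)
uv=[]
for u in range(196,370,3):
    vc=149.5-(u-200)*8/150; v0=int(vc)-1
    l=g[v0:v0+5,u]; 
    for i in range(4):
        if l[i]>=118>l[i+1]: uv.append((u,v0+i+(l[i]-118)/(l[i]-l[i+1]))); break
w=plane(c,uv,.024)[:,:2]
vx,vy,x0,y0=cv2.fitLine(w.astype(np.float32),cv2.DIST_HUBER,0,1e-4,1e-4).ravel()
if vy<0: vx,vy=-vx,-vy
yaw=np.arctan2(-vx,vy); X=np.array([np.cos(yaw),np.sin(yaw)]);Y=np.array([-np.sin(yaw),np.cos(yaw)])
a=np.array([x0,y0])@X; print("yaw",np.degrees(yaw),"rail",a,"resid",np.std(w@X-a),len(w))
uv=[]
for v in range(156,180):
    l=g[v,180:185]
    for i in range(4):
        if l[i]>=135>l[i+1]: uv.append((180+i+(l[i]-135)/(l[i]-l[i+1]),v)); break
w=plane(c,uv,.024)[:,:2]; b=np.median(w@Y); print("stop",b,np.std(w@Y),np.polyfit(w@X,w@Y,1))
corner=a*X+b*Y; print("corner",corner,"home",corner-.033*X-.075*Y)
ry=np.radians(4.69); 
print("rack in guide frame",[(np.array([.459,-.1852])-corner)@X,(np.array([.459,-.1852])-corner)@Y], 4.69-np.degrees(yaw))
print("short/vial in guide",[[(np.array(p)-corner)@X,(np.array(p)-corner)@Y] for p in ([.4543,.0671],[.469,-.0487])])
E
```

```text
yaw 1.9037418 rail 0.6705397 resid 0.0005124064936714299 58
stop 0.19453728863938033 0.0002716555978575174 [-0.01164987  0.20188846]
corner [0.66370698 0.21670555] home [0.63321672 0.14065066]
rack in guide frame [np.float64(-0.21794547324841312), np.float64(-0.3948832608444665)] 2.7862582
short/vial in guide [[np.float64(-0.21426135926572082), np.float64(-0.14256637893561758)], [np.float64(-0.20341640103263256), np.float64(-0.2587908050326679)]]
```

Emit:
step_arm([
  [[0,0,0],7.4],
  [[0,0,0],7.4],
  [[-18.2,37.6,0],0],
  [[-18.2,37.6,0],0],
  [[-18.2,37.6,0],0],
  [[-18.2,37.6,0],0],
  [[-18.2,37.6,0],0],
  [[-18.2,37.6,0],0],
  [[-18.2,37.6,0],0],
  [[-18.2,37.6,0],0],
  [[-18.2,37.6,0],0],
  [[-18.2,37.6,0],0],
  [[-18.2,37.6,0],0],
  [[-18.2,37.6,0],0],
  [[0,0,0],0],
  [[0,0,0],0],
], gripper=0)

```text
time_s: 2.25
tcp_pos: [0.3972, -0.1882, 0.2266]
eef_rot: [-180.0, -0.0, -178.0]
contact_force: [-1.0, -0.6, 0.7]
gripper_width: 0.0877
```

Emit:
step_arm([
  [[0,0,40],0],
  [[0,0,40],0],
  [[0,0,40],0],
  [[0,0,40],0],
  [[0,0,25],0],
  [[0,0,15],0],
  [[0,0,12],0],
  [[0,0,0],0],
  [[0,0,0],0],
])

```text
time_s: 3.38
tcp_pos: [0.3976, -0.1885, 0.015]
eef_rot: [-180.0, 0.0, -178.1]
contact_force: [-0.5, -0.3, 0.6]
gripper_width: 0.0877
```

```bash
python3 - <<'E'
from h import *
c=cam("scene"); i=c["img"][150:300,120:345,::-1]; cv2.imwrite("pics/s1.png",cv2.resize(i,None,fx=3,fy=3,interpolation=cv2.INTER_CUBIC))
E
```

```text
(no output)
```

View pics/s1.png

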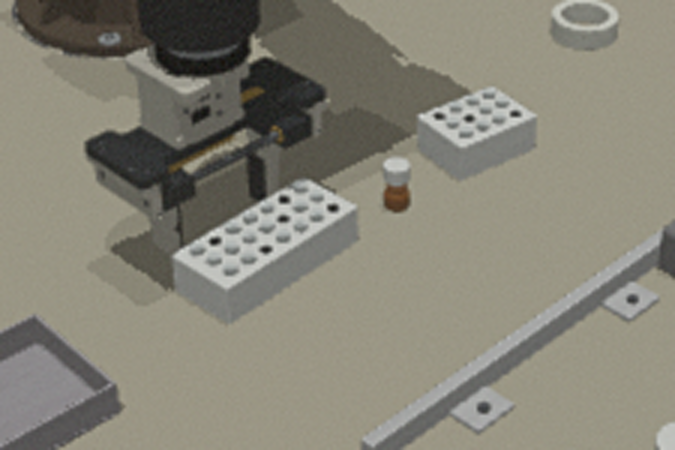

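The picture shows both fingers down behind the rack's near long side, around crop pixels (165,230) and (258,175). They are within its length and clear of the vial. I'll push now.

Emit:
step_arm([
  [[-5,0,0],0],
  [[-5,0,0],0],
  [[-5,0,0],0],
  [[-6,0,0],0],
  [[-8,0,0],0],
  [[-10,0,0],0],
  [[-10,0,0],0],
  [[-10,0,0],0],
  [[-10,0,0],0],
  [[-10,0,0],0],
  [[-10,0,0],0],
  [[-10,0,0],0],
  [[-10,0,0],0],
  [[-10,0,0],0],
  [[-10,0,0],0],
  [[-10,0,0],0],
  [[-10,0,0],0],
  [[-10,0,0],0],
  [[-10,0,0],0],
  [[-8,0,0],0],
])

```text
time_s: 5.92
tcp_pos: [0.5748, -0.1823, 0.0146]
eef_rot: [-180.0, -0.0, -178.1]
contact_force: [-2.2, -0.7, 1.2]
gripper_width: 0.0874
```

```bash
python3 - <<'E'
from h import *
c=cam("scene"); i=c["img"][150:330,120:400,::-1]; cv2.imwrite("pics/s2.png",cv2.resize(i,None,fx=2.8,fy=2.8,interpolation=cv2.INTER_CUBIC))
c=cam("top"); i=c["img"][100:300,160:400,::-1]; cv2.imwrite("pics/t2.png",cv2.resize(i,None,fx=2.8,fy=2.8,interpolation=cv2.INTER_CUBIC))
print(r.get_state()["tcp_pos"],r.get_state()["contact_force"])
E
```

```text
[ 0.57547884 -0.18222981  0.01458736] [-0.4557173  -0.13097296  0.44861856]
```

View pics/s2.png

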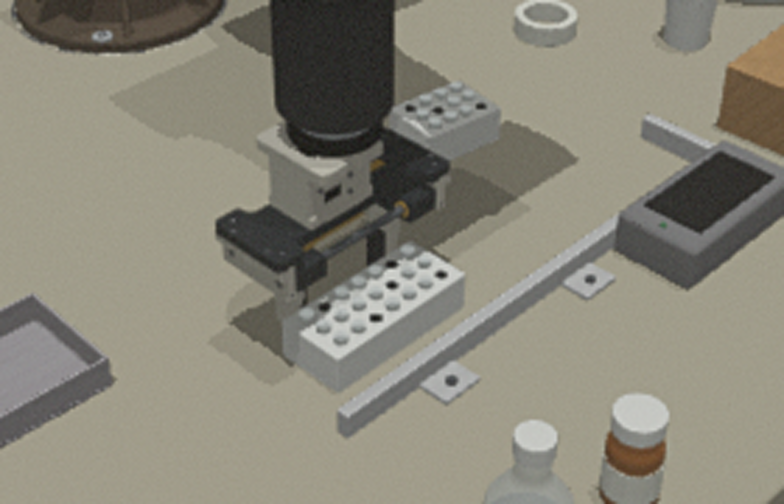

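View pics/t2.png

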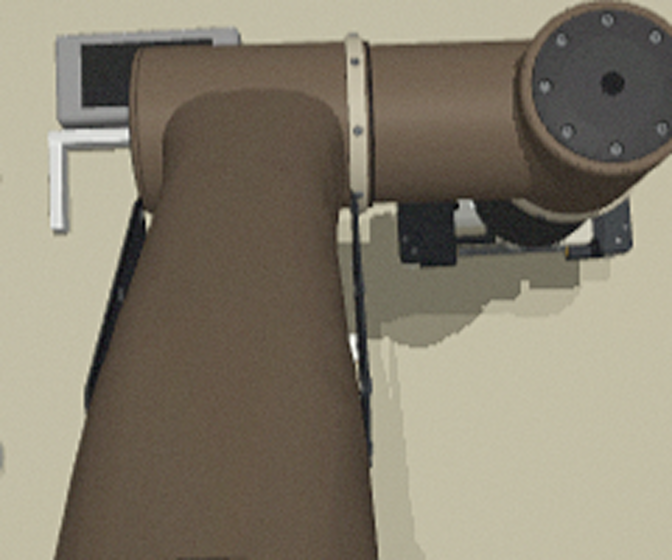

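The rack slides flat along both fingers, and its far edge is about 25 mm short of the rail. The top view is blocked by the arm. I'll close in on the rail gently.

Emit:
step_arm([
  [[-6,0,0],0],
  [[-6,0,0],0],
  [[-5,0,0],0],
  [[-3,0,0],0],
  [[-2,0,0],0],
  [[-2,0,0],0],
  [[0,0,0],0],
])

```text
time_s: 6.9
tcp_pos: [0.5986, -0.1815, 0.0146]
eef_rot: [-180.0, 0.0, -178.1]
contact_force: [-0.4, 0.2, 0.5]
gripper_width: 0.0877
```

Emit:
step_arm([
  [[-1,0,0],0],
  [[-1,0,0],0],
  [[0,0,0],0],
])

```text
time_s: 7.28
tcp_pos: [0.6003, -0.1814, 0.0146]
eef_rot: [-180.0, 0.0, -178.1]
contact_force: [-1.7, -0.3, 0.2]
gripper_width: 0.0874
```

Emit:
step_arm([
  [[-1,0,0],0],
  [[-1,0,0],0],
  [[0,0,0],0],
])

```text
time_s: 7.65
tcp_pos: [0.6024, -0.1813, 0.0146]
eef_rot: [-180.0, 0.0, -178.1]
contact_force: [-0.4, -0.2, 0.5]
gripper_width: 0.0876
```

```bash
python3 - <<'E'
from h import *
c=cam("scene"); i=c["img"][210:310,200:330,::-1]; cv2.imwrite("pics/s3.png",cv2.resize(i,None,fx=5,fy=5,interpolation=cv2.INTER_CUBIC))
E
```

```text
(no output)
```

View pics/s3.png

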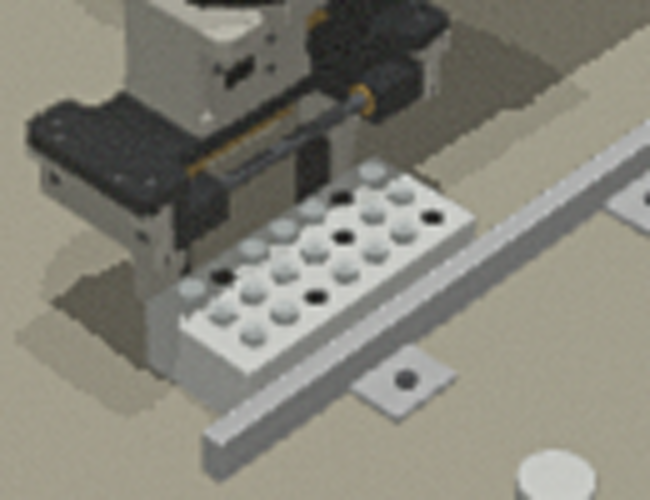

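The rack is parallel to the rail with no tilt and only a small gap left. I'll keep going until the force rises.

Emit:
step_arm([
  [[-1,0,0],0],
  [[-1,0,0],0],
  [[0,0,0],0],
])

```text
time_s: 8.07
tcp_pos: [0.6027, -0.1813, 0.0143]
eef_rot: [180.0, -0.2, -178.1]
contact_force: [-6.2, 1.1, 4.3]
gripper_width: 0.0878
```

Emit:
step_arm([
  [[-1,0,0],0],
  [[-1,0,0],0],
  [[0,0,0],0],
])

```text
time_s: 8.45
tcp_pos: [0.6026, -0.1813, 0.0141]
eef_rot: [180.0, -0.4, -178.1]
contact_force: [-11.4, 0.8, 8.8]
gripper_width: 0.0874
```

Emit:
step_arm([
  [[2,0,0],0],
  [[4,0,0],0],
  [[10,0,0],0],
  [[20,0,-5],0],
  [[5,0,-20],0],
  [[0,-10,-40],0],
  [[0,-30,-40],0],
  [[0,0,0],0],
])

```text
time_s: 9.45
tcp_pos: [0.5688, -0.2242, 0.1234]
eef_rot: [-179.9, 0.4, -178.1]
contact_force: [-0.2, 0.7, -1.4]
gripper_width: 0.0877
```

```bash
python3 - <<'E'
from h import *
print(r.get_state()["joints"].round(1),r.get_state()["tcp_pos"])
c=cam("top"); i=c["img"][100:300,160:400,::-1]; cv2.imwrite("pics/t3.png",cv2.resize(i,None,fx=2.8,fy=2.8,interpolation=cv2.INTER_CUBIC))
c=cam("scene"); i=c["img"][150:330,120:400,::-1]; cv2.imwrite("pics/s4.png",cv2.resize(i,None,fx=2.8,fy=2.8,interpolation=cv2.INTER_CUBIC))
P=cloud(c); z=P[...,2]
m=(z>.028)&(z<.047)&(P[...,0]>.55)&(P[...,0]<.69)&(P[...,1]>-.32)&(P[...,1]<-.08)
X=np.array([.99945,.0332]);Y=np.array([-.0332,.99945]);C=np.array([.6637,.2167])
q=P[m][:,:2]-C; print(m.sum(),"guide x",np.percentile(q@X,[1,50,99]),"y",np.percentile(q@Y,[1,50,99]),cv2.minAreaRect((q*1000).astype(np.float32)))
E
```

```text
[ -3.2  19.2 -15.8   0.1 -54.6 -85. ] [ 0.56876748 -0.22424768  0.12342641]
1423 guide x [-0.06178672 -0.02488849  0.00437371] y [-0.47090526 -0.40414157 -0.32299119] ((-16.250463485717773, -396.7841491699219), (70.69358825683594, 153.6634979248047), 2.4848344326019287)
```

View pics/s4.png

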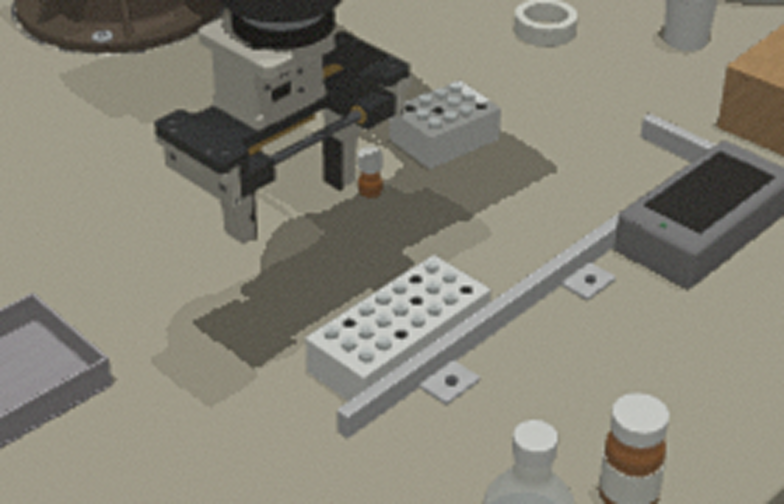

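The scene view shows the rack flat and flush along the rail, with its ends near (315,350) and (490,290). Nothing else has been disturbed. Next I'll close the fingers, turn 90° and go to the rack's right end.

Emit:
step_arm([
  [[0,0,0],-10],
  [[0,0,0],-10],
  [[0,0,0],-10],
  [[0,0,0],-10],
  [[0,0,0],-10],
  [[0,0,0],-10],
  [[0,0,0],-10],
  [[0,0,0],-10],
  [[0,0,0],-10],
  [[21,-24.5,0],0],
  [[21,-24.5,0],0],
  [[20.5,-24.5,0],0],
  [[0,0,0],0],
  [[0,0,0],0],
], gripper=1)

```text
time_s: 11.3
tcp_pos: [0.6411, -0.2818, 0.118]
eef_rot: [179.9, 0.0, -88.1]
contact_force: [-0.6, 1.0, -0.4]
gripper_width: 0.0002
```

```bash
python3 - <<'E'
from h import *
s=r.get_state();p=s["tcp_pos"]
X=np.array([.99945,.0332]);Y=np.array([-.0332,.99945]);C=np.array([.6637,.2167])
print(s["joints"].round(1),p,"guide",(p[:2]-C)@X,(p[:2]-C)@Y)
E
```

```text
[ -7.8  27.3  -3.4  -0.  -59.4   9.8] [ 0.64110817 -0.28181055  0.11800116] guide -0.039129958339526365 -0.497486315849964
```

Emit:
step_arm([
  [[0,0,30],0],
  [[0,0,30],0],
  [[0,0,25],0],
  [[0,0,18],0],
  [[0,0,0],0],
  [[0,0,0],0],
])

```text
time_s: 12.05
tcp_pos: [0.6428, -0.2826, 0.0176]
eef_rot: [-179.9, -0.0, -88.1]
contact_force: [0.5, 0.4, 0.7]
gripper_width: 0.0006
```

Emit:
step_arm([
  [[-5,0,0],0],
  [[-5,0,0],0],
  [[-5,0,0],0],
  [[-5,0,0],0],
  [[-6,0,0],0],
  [[-8,0,0],0],
  [[-8,0,0],0],
  [[-8,0,0],0],
  [[0,0,0],0],
])

```text
time_s: 13.18
tcp_pos: [0.6403, -0.2315, 0.0164]
eef_rot: [180.0, 0.0, -88.0]
contact_force: [0.2, 0.4, 0.4]
gripper_width: 0.0007
```

```bash
python3 - <<'E'
from h import *
c=cam("scene"); i=c["img"][150:330,120:400,::-1]; cv2.imwrite("pics/s5.png",cv2.resize(i,None,fx=2.8,fy=2.8,interpolation=cv2.INTER_CUBIC))
s=r.get_state();p=s["tcp_pos"]
X=np.array([.99945,.0332]);Y=np.array([-.0332,.99945]);C=np.array([.6637,.2167])
print(p,s["contact_force"],"guide",(p[:2]-C)@X,(p[:2]-C)@Y)
E
```

```text
[ 0.64030015 -0.23185953  0.01634691] [ 1.21042004 -0.34926923 -0.8381406 ] guide -0.03827915651916633 -0.44753594346514447
```

View pics/s5.png

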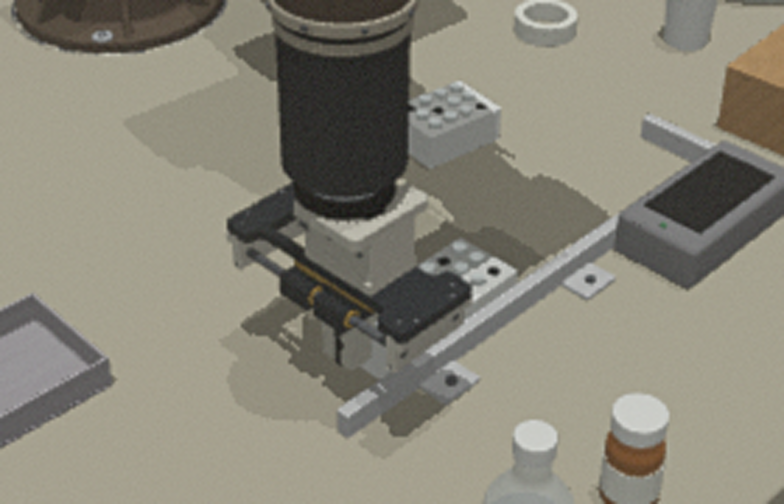

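The rack is being pushed along the rail, with its left end now near (515,270). The gripper body is clear above the rail, so I'll continue.

Emit:
step_arm([
  [[-6,0,0],0],
  [[-8,0,0],0],
  [[-10,0,0],0],
  [[-10,0,0],0],
  [[-10,0,0],0],
  [[-10,0,0],0],
  [[-10,0,0],0],
  [[-10,0,0],0],
  [[-10,0,0],0],
  [[-10,0,0],0],
  [[-10,0,0],0],
  [[-10,0,0],0],
  [[-10,0,0],0],
  [[-8,0,0],0],
  [[-6,0,0],0],
  [[0,0,0],0],
])

```text
time_s: 15.22
tcp_pos: [0.636, -0.0941, 0.0167]
eef_rot: [-180.0, 0.0, -88.0]
contact_force: [0.1, -0.3, 0.6]
gripper_width: 0.0004
```

```bash
python3 - <<'E'
from h import *
c=cam("scene"); i=c["img"][130:310,180:460,::-1]; cv2.imwrite("pics/s6.png",cv2.resize(i,None,fx=2.8,fy=2.8,interpolation=cv2.INTER_CUBIC))
s=r.get_state();p=s["tcp_pos"]
X=np.array([.99945,.0332]);Y=np.array([-.0332,.99945]);C=np.array([.6637,.2167])
print(p,s["contact_force"],"guide",(p[:2]-C)@X,(p[:2]-C)@Y)
E
```

```text
[ 0.63605474 -0.09436515  0.01667086] [-0.1495438   0.74545412 -0.59582737] guide -0.037957416778799685 -0.30997624503734217
```

View pics/s6.png

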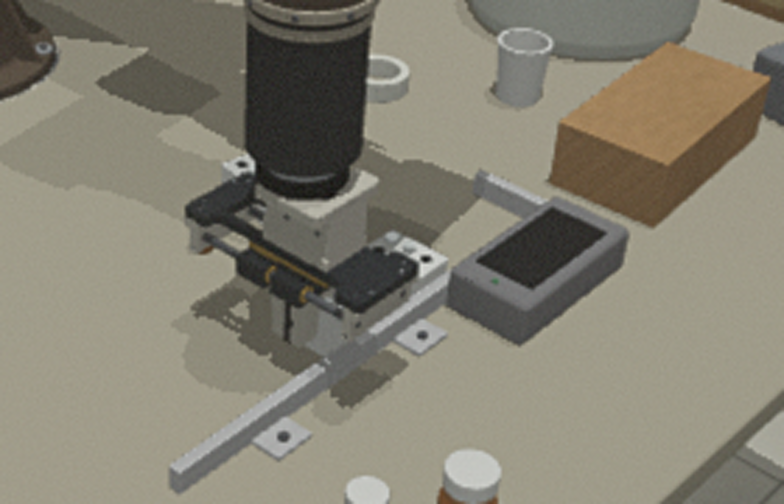

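The rack is still flush, with its left end at about (435,255) beside the reader. About 150 mm remain.

Emit:
step_arm([
  [[-6,0,0],0],
  [[-8,0,0],0],
  [[-10,0,0],0],
  [[-10,0,0],0],
  [[-10,0,0],0],
  [[-10,0,0],0],
  [[-10,0,0],0],
  [[-10,0,0],0],
  [[-10,0,0],0],
  [[-10,0,0],0],
  [[-10,0,0],0],
  [[-10,0,0],0],
  [[-8,0,0],0],
  [[-6,0,0],0],
  [[-5,0,0],0],
  [[-4,0,0],0],
  [[-3,0,0],0],
  [[-2,0,0],0],
  [[0,0,0],0],
])

```text
time_s: 17.65
tcp_pos: [0.631, 0.0475, 0.0164]
eef_rot: [180.0, 0.0, -88.1]
contact_force: [0.3, -0.7, -0.1]
gripper_width: 0.0001
```

Emit:
step_arm([
  [[-2,0,0],0],
  [[-2,0,0],0],
  [[-1,0,0],0],
  [[0,0,0],0],
])

```text
time_s: 18.15
tcp_pos: [0.6309, 0.0525, 0.0165]
eef_rot: [-180.0, 0.0, -88.1]
contact_force: [0.0, 0.0, -0.3]
gripper_width: 0.0003
```

```bash
python3 - <<'E'
from h import *
c=cam("scene"); i=c["img"][130:310,240:520,::-1]; cv2.imwrite("pics/s7.png",cv2.resize(i,None,fx=2.8,fy=2.8,interpolation=cv2.INTER_CUBIC))
s=r.get_state();p=s["tcp_pos"]
X=np.array([.99945,.0332]);Y=np.array([-.0332,.99945]);C=np.array([.6637,.2167])
print(p,s["contact_force"],"guide",(p[:2]-C)@X,(p[:2]-C)@Y)
E
```

```text
[0.63094368 0.05245954 0.01654309] [ 0.15183234 -0.67079464  0.48863258] guide -0.03819108234887138 -0.16306261774946487
```

View pics/s7.png

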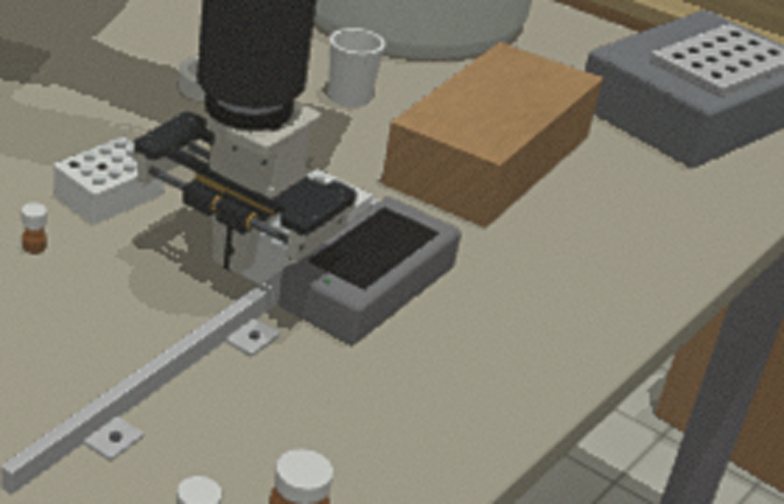

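The rack is about 4 mm short of the stop and the force is still near zero. I'll go on in small steps.

Emit:
step_arm([
  [[-1,0,0],0],
  [[-1,0,0],0],
  [[-1,0,0],0],
  [[0,0,0],0],
])

```text
time_s: 18.7
tcp_pos: [0.6308, 0.0554, 0.0165]
eef_rot: [180.0, 0.0, -88.1]
contact_force: [-0.3, -1.4, -0.3]
gripper_width: 0.0006
```

Emit:
step_arm([
  [[-1,0,0],0],
  [[-1,0,0],0],
  [[0,0,0],0],
])

```text
time_s: 19.08
tcp_pos: [0.6306, 0.0558, 0.0166]
eef_rot: [180.0, -0.1, -88.1]
contact_force: [0.9, -7.6, 0.4]
gripper_width: 0.0005
```

Emit:
step_arm([
  [[-1,0,0],0],
  [[-1,0,0],0],
  [[0,0,0],0],
])

```text
time_s: 19.45
tcp_pos: [0.6303, 0.0559, 0.0167]
eef_rot: [179.9, -0.2, -88.1]
contact_force: [2.9, -17.5, 1.6]
gripper_width: 0.0003
```

Emit:
step_arm([
  [[3,0,0],0],
  [[4,0,0],0],
  [[10,0,0],0],
  [[20,0,-5],0],
  [[10,0,-30],0],
  [[0,30,-40],0],
  [[0,30,-40],0],
  [[20,30,0],0],
  [[20,30,0],0],
  [[0,0,0],0],
])

```text
time_s: 20.7
tcp_pos: [0.5117, -0.0335, 0.1324]
eef_rot: [-180.0, 0.0, -88.2]
contact_force: [0.3, 0.4, -1.5]
gripper_width: 0.0008
```

```bash
python3 - <<'E'
from h import *
s=r.get_state(); print(s["joints"].round(1),s["tcp_pos"])
c=cam("scene"); i=c["img"][130:310,240:520,::-1]; cv2.imwrite("pics/s8.png",cv2.resize(i,None,fx=2.8,fy=2.8,interpolation=cv2.INTER_CUBIC))
c=cam("top"); i=c["img"][100:260,80:320,::-1]; cv2.imwrite("pics/t8.png",cv2.resize(i,None,fx=3,fy=3,interpolation=cv2.INTER_CUBIC))
E
```

```text
[ 18.2  10.2 -27.   -0.  -52.7 -16.4] [ 0.51172334 -0.03352163  0.13239816]
```

View pics/s8.png

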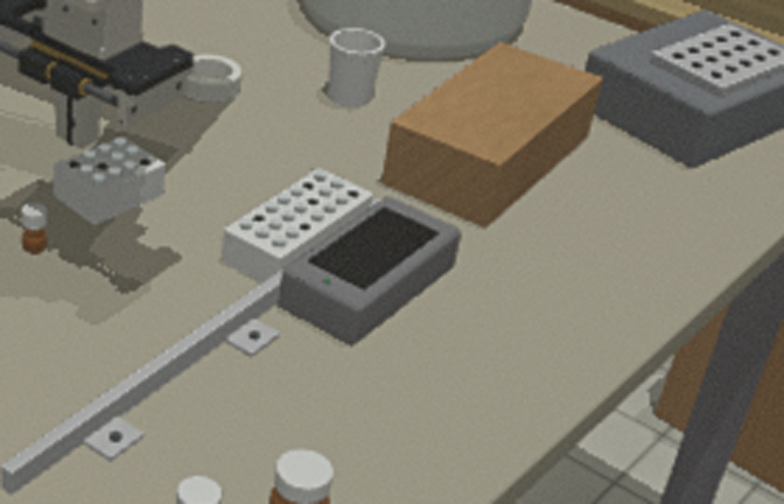

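View pics/t8.png

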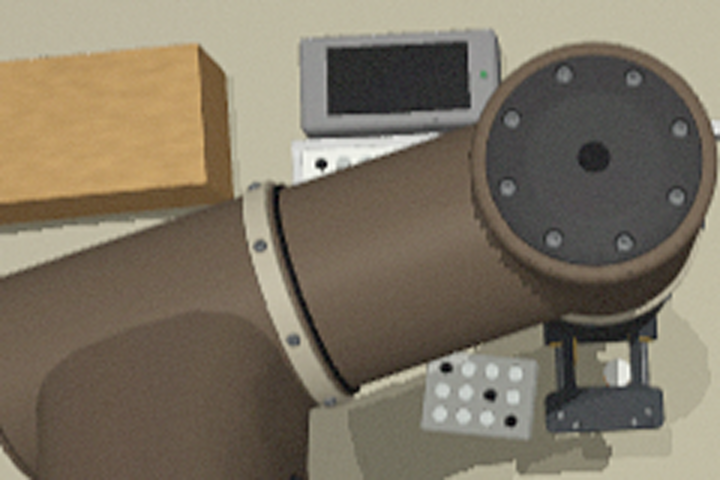

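The scene view shows the rack in the corner beside the reader, and the short rack and vial still standing. I'll move the arm off to the right so the top view can measure the rack.

Emit:
step_arm([
  [[30,0,-20],0],
  [[40,0,-20],0],
  [[40,0,-20],0],
  [[40,0,0],0],
  [[40,0,0],0],
  [[40,0,0],0],
  [[40,0,0],0],
  [[40,0,0],0],
  [[40,0,0],0],
  [[40,0,0],0],
  [[20,0,0],0],
  [[0,0,0],0],
  [[0,0,0],0],
])

```text
time_s: 22.42
tcp_pos: [0.5276, -0.4409, 0.1913]
eef_rot: [180.0, 0.0, -88.1]
contact_force: [0.6, 0.9, -0.6]
gripper_width: 0.0007
```

```bash
python3 - <<'E'
from h import *
X=np.array([.99945,.0332]);Y=np.array([-.0332,.99945]);C=np.array([.6637,.2167])
c=cam("top"); i=c["img"][100:260,80:320,::-1]; cv2.imwrite("pics/t9.png",cv2.resize(i,None,fx=3,fy=3,interpolation=cv2.INTER_CUBIC))
P=cloud(c);z=P[...,2]; q=(P[...,:2]-C); gx=q@X; gy=q@Y
m=(z>.031)&(z<.05)&(gx>-.12)&(gx<.008)&(gy>-.2)&(gy<.03)
a=np.c_[gx[m],gy[m]]*1000; print("rack guide",m.sum(),cv2.minAreaRect(a.astype(np.float32)))
def rect(u0,u1,v0,v1,lo,hi):
    mm=np.zeros_like(z,bool); mm[v0:v1,u0:u1]=True; mm&=(z>lo)&(z<hi); return cv2.minAreaRect(P[mm][:,:2].astype(np.float32)*1000)
print("short",rect(215,262,212,252,.02,.06)); print("vial",rect(276,294,215,236,.02,.07))
print("dish",rect(405,500,195,255,.015,.06)[0],"cup",rect(80,122,195,235,.03,.1)[0],"tape",rect(125,165,243,285,.01,.04)[0])
E
```

```text
rack guide 1510 ((-31.664356231689453, -75.7600326538086), (149.5122528076172, 66.463623046875), 89.92906951904297)
short ((454.259033203125, 66.90364837646484), (90.40911102294922, 66.07533264160156), 83.81443786621094)
vial ((469.08197021484375, -48.83415603637695), (21.218017578125, 22.470199584960938), 45.1956901550293)
dish (0.0, 0.0) cup (498.7880859375, 405.8492736816406) tape (377.2369384765625, 304.5662536621094)
```

View pics/t9.png

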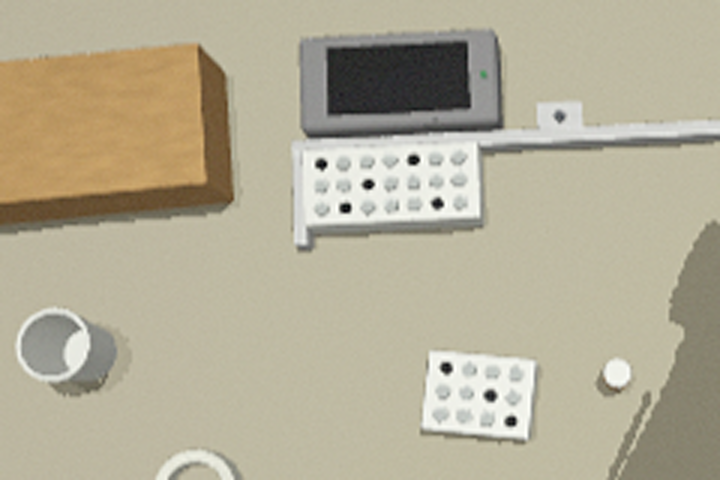

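The rack measures (-31.7, -75.8) mm in the guide frame, turned 0.1°, which is within tolerance. The arm is clear, so I'm handing in.

```bash
python3 -c "
from plant import close_job
print(close_job())"
```

```text
the job is handed in; nothing more can be done
None
```

I pushed the long rack into the corner of the guide and handed the job in at about 22.5 s. No verdict was reported.

**What I did:** I used the open fingers to push the rack square onto the rail, where the force rose to about 11 N. I then pushed it along the rail with the closed fingers on its right end until it met the end stop, at about 17 N. After that I backed the arm away.

**Last checks:**

| Check | Measured | Target |
|---|---|---|
| Rack centre, guide x | -31.7 mm | -33 ± 4 mm |
| Rack centre, guide y | -75.8 mm | -75 ± 4 mm |
| Angle to the rail | about 0.1° | under about 2° |

- **Other objects:** the short rack, vial, cup and tape roll all measured within 1 mm of where they started. The rack slid flat in every view I checked.
- **Not re-measured:** the arm hid the dish in the last top view, and I only looked at the glove box rather than measuring it. The arm passed over the dish at about 0.19 m with no contact force, and the box looked unmoved.

No checks failed or disagreed.

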